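Set a tilting tube-rack table to 20 degrees on a spacer block

TASK

Set the tilting tube-rack table to 20 degrees: raise its plate by the bar, slide the 48 mm spacer (the middle one of the three heights) lengthwise between the guide rails until it is fully home against the stop, and let go of it. Then lower the plate and press it down until its roller bears firmly on the spacer, without forcing it, and leave it so. Leave the other two spacers, the bottle and the loose tube rack where they are.

Things in the scene. Friction and masses are not known exactly. Their poses are not given: they have to be found in the camera images.
- tilt_base: Fixed steel base of the tilting table, 150 (x) x 290 (y, from +150 to -140 mm) x 15 mm thick, flat on the deck. Origin on its underside, z up. The plate's hinge runs along this x at y = +120 mm; the plate's free edge and the open mouth for the spacer face -y. A cross stop 12 mm high on the base's top has its face at y = +15 mm.
- seat (a point): Point on the base's top face (15 mm above the deck) over which the spacer's centre lies when fully home: long side along this y axis, inner end against the stop (65 mm towards +y). Axes as the base's. The spacer slides in along +y.
- mouth (a point): Middle of the flared mouth of the guide rails, on the base's top face, axes as the base's. The two rails are 12 mm high; 44 mm apart from 25 mm to 67 mm in (+y), flaring to about 63 mm apart here (82 mm over their outsides).
- hinge_axis (a point): Middle of the plate's hinge axis, 27 mm above the deck; axes as the base's, hinge along x. Aluminium plate 112 mm wide, 10 mm thick, top face 14 mm above the hinge axis, free edge 155 mm from it. The small tube rack bolted on the plate and its tubes reach 106 mm above the plate's top, within 84 mm of the hinge.
- tilt_plate (a joint): Plate tilt about the hinge, rad: 0 level, growing as the free (-y) edge rises, at most 0.75. Stiff hinge: the plate stays where left; at the bar, along its arc, raising takes about 9 to 13 N, lowering 2 to 6 N (straight down on the bar can jam). Resting on a spacer of height H, sin(tilt) = H / 140 mm: 48 mm gives 0.350 (20 degrees). The spacer clears above 0.40.
- plate_roller (a point): Centre of the steel roller under the plate's free edge, 24 mm in diameter, 36 mm long, parallel to the hinge and 140 mm from its axis; its underside bears on the spacer. Axes turn with the plate.
- lift_bar (a point): Middle of the plate's round steel bar, 14 mm diameter, 106 mm long, parallel to the hinge (this x), on two posts 92 mm apart, its axis 34 mm above the plate's top; from the hinge axis 128 mm along the plate and 48 mm square to it. Axes turn with the plate: z square to it, -y to the free edge. Grip it from above between the posts.
- spacer_mid_center (a point): Centre of the loose grey plastic spacer to be used: a plain block 40 (x) x 130 (y) x 48 mm high (z), 0.35 kg, standing on the deck, the middle one of three that differ only in height.
- spacer_low_center (a point): Centre of the low grey spacer, 40 x 130 x 36 mm high. Not to be used.
- spacer_high_center (a point): Centre of the high grey spacer, 40 x 130 x 60 mm high. Not to be used.
- reagent: White bottle with cap, 60 mm diameter, 120 mm high, a bystander. Origin at the centre of its underside.
- tube_rack: Loose aluminium tube rack, 144 (x) x 78 (y) x 50 mm high, with six capped tubes standing to 120 mm, a bystander. Origin at the centre of its underside.

How it is judged:
On the way, in this order (a step that is already met when the one before it is completed fails the run):
1. the plate stands raised, with more room under its roller than the spacer is high (tilt above 0.38 rad) (value of joint tilt_plate above 0.38 rad), for 0.2 s.
2. with the plate still raised, the middle spacer lies home against the stop on the base, let go (x of spacer_mid_center in the frame of seat between -0.005 and 0.005 m and y of spacer_mid_center in the frame of seat between -0.003 and 0.003 m and z of spacer_mid_center in the frame of seat between 0.021 and 0.027 m and angle between the y axis of spacer_mid_center and the y axis of seat, either way round below 0.09 rad and angle between spacer_mid_center's own z axis and vertical below 0.05 rad and value of joint tilt_plate above 0.355 rad and contact force between the fingers and spacer_mid below 0.1 N), for 0.2 s.
3. the plate is pressed down on the spacer with at least 4 N (contact force between tilt_plate and spacer_mid above 4 N and value of joint tilt_plate between 0.335 and 0.365 rad), for 0.15 s.
At the end, for the whole second after the job is handed in: The middle spacer lies flat on the base, home against the stop (within 3 mm along the slide, 5 mm sideways, 0.09 rad in yaw), the plate's roller rests on it (contact above 0.2 N) at 0.335 to 0.365 rad (20 degrees within about 0.9), and all is at rest (x of spacer_mid_center in the frame of seat between -0.005 and 0.005 m and y of spacer_mid_center in the frame of seat between -0.003 and 0.003 m and z of spacer_mid_center in the frame of seat between 0.021 and 0.027 m and angle between the y axis of spacer_mid_center and the y axis of seat, either way round below 0.09 rad and angle between spacer_mid_center's own z axis and vertical below 0.05 rad and value of joint tilt_plate between 0.335 and 0.365 rad and contact force between tilt_plate and spacer_mid above 0.2 N and linear speed of spacer_mid below 0.01 m/s and velocity of joint tilt_plate between -0.02 and 0.02 rad/s); the robot touches nothing.
It fails at once if the plate is forced onto the spacer with more than 60 N (contact force between tilt_plate and spacer_mid above 60 N).
It fails at once if a bystander (low or high spacer, bottle, loose tube rack) is moved more than 25 mm (distance of any of spacer_low_center, spacer_high_center, reagent, tube_rack from where it was at the start of the episode above 0.025 m).
It also fails if it takes over 61 s, if anything falls off the work surface, if the arm or the gripper's body presses on something with over 40 N, if the wrist force passes 120 N, or if a joint passes its speed limit or range.

ROBOT

A 6-joint arm with a two-finger parallel gripper is mounted at the origin on the work surface. World frame = base frame: x ahead of the robot, y to its left, z up, the work surface at z = 0. Lengths are in m, angles in rad, forces in N, time in s.
With the tool pointing down it reaches from about 0.25 to 0.725 m from the base axis. Payload 4 kg.
Tool frame: the origin (TCP) lies on the centre line of the jaws, within the pads' length; the fingertips stand 11 mm ahead of it and the grasp point (between the pads) lies 8 mm behind it (bot.nose_length is the distance from the TCP to the fingertips, in m); z points along the fingers, y is the direction in which the jaws open and shut (so a half turn about z gives the same grasp; the last joint's range is limited). The gripper opens to 85 mm and grips with 20 to 120 N. Pads are 22 mm wide; open, the fingers measure 114 mm over their backs; the gripper's body (76 mm by 85 mm) begins 54 mm behind the grasp point. The pads swing forward as they close: fully open they stand 13 mm farther back than shut.
Start: joints at [1.179, 0.241, 0.005, 1.335, 0, 1.571], TCP at [0.191, 0.462, 0.242] pointing down, gripper open.
Joint ranges: [-2.72, 2.72], [-1.05, 1.87], [-1.09, 1.28], [-1.99, 2.15], [-1.42, 1.44], [-3.14, 3.14]. Speed limits (rad/s): [2.79, 2.79, 3.14, 3.14, 3.14, 3.14].

INTERFACE

Orientations are given as a unit quaternion [x, y, z, w].
In Python, from workcell import bot gives the robot as it stands.
- The arm moves only by the tool play_rows, never from a script. Its argument "plan" is one flat list of numbers, 6 for each row, row after row: the shift along the tool's x, y, z in mm, then the turn, a rotation vector about the tool's x, y, z in rad. A call has 1 to 20 rows; each row shifts and turns the commanded pose from where the row before left it, along the tool's axes as they then stand; what a row does not reach is not made up. A row lasts 1/8 s, in which the tool goes at most 62.5 mm and 10.7 degrees, less where a joint would pass 70% of its speed; a pose out of reach is approached as far as the arm can. A call with a gripper value outside its range is refused whole. "hand" is the opening in per cent of the stroke, from 0 (shut) to 100 (fully open), set as the call begins (left out, the last holds). The fingers move at their own pace and stop on an object; the grip force is fixed at half the most. Time passes only in rows, so rows that do not move let the fingers close. It gives the time, the measured TCP pose, the force and the opening at its end, in the units of the state.
- bot.get_obs(): the state, without advancing time (a new reading comes with each control period).
- bot.camera(name): name is "side" or "top" or "wrist"; returns a dict with "frame" (400x640x3 uint8, blue, green, red), "range_z" (400x640 float32, m along the optical axis (not along the pixel's ray), 0 where there is no reading), "K" (3x3 intrinsics, pixels), "cam_to_world" (4x4, takes a point from camera to world coordinates). Camera axes: x right, y down, z forward; pixel columns grow to the right and rows downward; lengths in m; the calibration is good to about 2 mm. The wrist camera is an equidistant fisheye: a pixel r from the principal point sees the ray r / f radians off the axis. A picture is of the moment at which its call begins.
- bot.job_done(): hands the job in, once; it reports no verdict.
Trained networks look in the newest picture that a camera, given by its name, has taken for a name from the list of things; names that differ only in an ending like _2 or _b are one class to them, and where a whole thing is asked for, a point or a joint stands for the part that bears it (a point fixed in the world has none). Each returns a list of dicts, best first, with "p" (0 to 1); they miss things now and then, are a little off and sometimes report something else, mostly with a low value. They report only what shows in the picture. A call takes as long as a camera call.
- bot.outline_of(query, camera): "mask" (400x640 bool, what is visible of it) and "point" ([row, column] in pixels, amid what is visible of it).
The state is a dict: "clock": time; "joint_pos": joint angles; "joint_vel": joint speeds; "tau": joint torques, N m; "eef_pos": TCP position; "tool_rot": TCP orientation; "ft_force": force on the tool from outside, world axes, zero at the start; "ft_torque": the same for the moment, N m; "grip_width": finger opening in m.
Only numpy, scipy, OpenCV 4.12 (cv2) and the standard library are available. Lean on these libraries where they do the work, as an engineer would, in place of code of your own. Each camera call takes 0.05 s, during which the arm holds its last target.

## Working session

There is one attempt and no reset: what is moved stays moved. The work goes in short steps, Python scripts to look and compute and a tool call to move; the robot and the scene stay as the last step left them, time stands still between calls to the robot, and variables do not carry over. Pictures are saved under pics/ and viewed, and the job is handed in when it is done.

Besides the shell and the picture viewer there is one more tool, called after "Call:" by a JSON object that holds its "fn" and its "kwargs", one argument or row to a line. play_rows: Moves the arm, as the interface text tells. Its arguments: {"type":"object","properties":{"plan":{"type":"array","items":{"type":"number"}},"hand":{"type":"number"}},"required":["plan"]}

```bash
ls; mkdir -p pics
python3 - <<'E'
from workcell import bot
import cv2,numpy as np,pickle
o=bot.get_obs();print(o)
for n in ("top","side","wrist"):
    d=bot.camera(n);cv2.imwrite(f"pics/{n}0.png",d["frame"]);pickle.dump(d,open(f"{n}0.pkl","wb"))
    print(n,d["K"].tolist(),np.round(d["cam_to_world"],3).tolist())
    for q in ["tilt_base","tilt_plate","lift_bar","spacer_mid_center","spacer_low_center","spacer_high_center","reagent","tube_rack"]:
        r=bot.outline_of(q,n)
        print(q,[(round(x["p"],2),x["point"],int(x["mask"].sum())) for x in r[:4]])
E
```

```text
pics
{'clock': 0.0, 'joint_pos': array([1.17898839e+00, 2.41427874e-01, 3.69967041e-03, 1.33517874e+00,
       1.36053676e-05, 1.57077743e+00]), 'joint_vel': array([-0.00158648, -0.00173922, -0.00085369,  0.00079402,  0.00082607,
        0.00172184]), 'tau': array([ 1.77443860e-05, -3.72315359e+01,  2.52409887e+01,  1.69284706e-02,
       -3.26444126e-05,  5.43574785e-07]), 'eef_pos': array([0.19069231, 0.46154526, 0.24139611]), 'tool_rot': array([ 1.94643920e-01,  9.80873402e-01, -1.03379631e-03, -2.12101560e-04]), 'ft_force': array([ 0.35477515, -1.47670746,  0.46666782]), 'ft_torque': array([-0.01752424, -0.03780146, -0.02279432]), 'grip_width': 0.08551695341323302}
top [[499.32772628075753, 0.0, 322.4855819355039], [0.0, 499.32772628075753, 206.91373812286915], [0.0, 0.0, 1.0]] [[0.015, -0.989, 0.147, 0.444], [-1.0, -0.015, 0.003, -0.004], [-0.001, -0.147, -0.989, 1.075], [0.0, 0.0, 0.0, 1.0]]
tilt_base [(0.87, [232.3, 233.1], 9630)]
tilt_plate [(0.87, [236.3, 203.5], 4467)]
lift_bar [(0.64, [233.0, 206.1], 4424)]
spacer_mid_center [(0.66, [187.7, 455.0], 1470)]
spacer_low_center
[... 573 characters left out ...]

spacer_mid_center [(0.87, [312.6, 374.3], 1706), (0.54, [162.8, 294.1], 2383)]
spacer_low_center [(0.89, [322.4, 318.9], 1443)]
spacer_high_center [(0.6, [319.7, 258.5], 1850)]
reagent [(0.65, [241.2, 409.5], 1147), (0.57, [180.7, 378.5], 2189)]
tube_rack []
wrist [[309.70691628693146, 0.0, 323.83833846577244], [0.0, 309.70691628693146, 197.66922924480383], [0.0, 0.0, 1.0]] [[0.381, 0.878, 0.291, 0.115], [0.924, -0.362, -0.121, 0.492], [-0.001, 0.315, -0.949, 0.374], [0.0, 0.0, 0.0, 1.0]]
tilt_base [(0.56, [384.7, 199.5], 129)]
tilt_plate []
lift_bar []
spacer_mid_center []
spacer_low_center []
spacer_high_center [(0.9, [372.2, 75.1], 537)]
reagent [(0.68, [387.2, 202.0], 219)]
tube_rack []
```

View pics/top0.png

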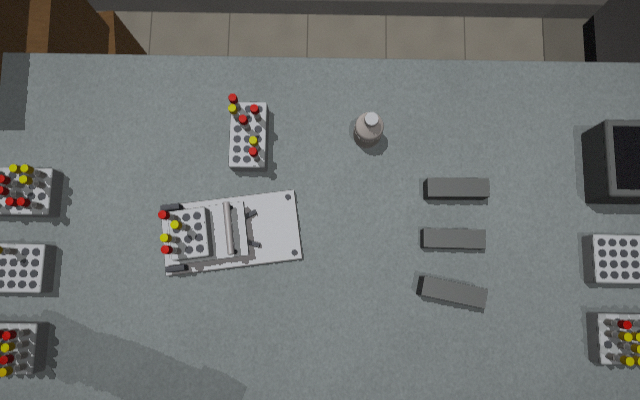

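View pics/side0.png

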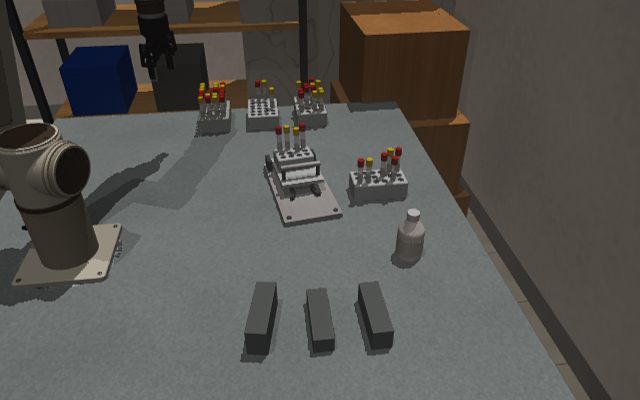

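```bash
cat > h.py <<'E'
import numpy as np,pickle,cv2
def load(n): return pickle.load(open(n+".pkl","rb"))
def cloud(d):
    K=d["K"];z=d["range_z"];v,u=np.mgrid[:400,:640]
    P=np.stack([(u-K[0,2])/K[0,0]*z,(v-K[1,2])/K[1,1]*z,z],-1)
    T=d["cam_to_world"];W=P@T[:3,:3].T+T[:3,3];W[z<=0]=np.nan;return W
E
python3 - <<'E'
from h import *
for n in("top0","side0"):
    W=cloud(load(n)); 
    H=W[...,2]
    im=np.clip(np.nan_to_num(H)/0.25*255,0,255).astype(np.uint8)
    cv2.imwrite(f"pics/{n}h.png",cv2.applyColorMap(im,cv2.COLORMAP_JET))
    # spacer tops
W=cloud(load("top0"))
for c in [(188,455),(240,455),(290,454),(128,369)]:
    r=W[c[0]-45:c[0]+45,c[1]-50:c[1]+50].reshape(-1,3)
    h=np.nanmedian(W[c[0]-3:c[0]+4,c[1]-3:c[1]+4,2]);print(c,"h",h)
    m=np.zeros((400,640),np.uint8);m[(np.abs(W[...,2]-h)<0.006)]=1
    n,l,s,cen=cv2.connectedComponentsWithStats(m)
    k=l[c[0],c[1]];p=W[l==k];print(s[k],p.mean(0).round(4));
    print(cv2.minAreaRect((p[:,:2]*1000).astype(np.float32)))
E
```

```text
(188, 455) h 0.04755620710358066
[ 427  177   63   20 1191] [ 0.6436 -0.2826  0.0473]
((644.344482421875, -283.7176208496094), (41.170108795166016, 130.5701904296875), 0.6627103090286255)
(240, 455) h 0.03622575954553664
[ 422  228   64   21 1204] [ 0.5376 -0.2761  0.0353]
((537.8522338867188, -276.3608093261719), (131.95077514648438, 40.35319900512695), 89.21540832519531)
(290, 454) h 0.059761060476432704
[ 421  275   67   33 1309] [ 0.4276 -0.2672  0.0593]
((427.71807861328125, -267.07989501953125), (130.86953735351562, 39.984867095947266), 78.70803833007812)
(128, 369) h 0.09546262420990215
[360 115  21  18 125] [ 0.7582 -0.0942  0.094 ]
((762.1554565429688, -94.63251495361328), (40.107913970947266, 31.56741714477539), 76.30731201171875)
```

Run:
```python
from h import *
W=cloud(load("top0"))
def comp(lo,hi,v0,v1,u0,u1):
    m=np.zeros((400,640),bool);m[v0:v1,u0:u1]=True
    m&=(W[...,2]>lo)&(W[...,2]<hi);return W[m]
p=comp(0.010,0.020,180,290,150,315);print(len(p));r=cv2.minAreaRect((p[:,:2]*1000).astype(np.float32));print(r);print(cv2.boxPoints(r))
d=load("top0");im=d["frame"][170:300,140:320];cv2.imwrite("pics/crop.png",cv2.resize(im,None,fx=4,fy=4,interpolation=cv2.INTER_CUBIC))
d=load("side0");im=d["frame"][110:230,230:420];cv2.imwrite("pics/crops.png",cv2.resize(im,None,fx=4,fy=4,interpolation=cv2.INTER_CUBIC))
z=W[180:290,150:315,2]*1000
print(np.nan_to_num(z[::6,::6]).astype(int))
```

```text
4575
((545.9425048828125, 195.30474853515625), (150.32717895507812, 290.55755615234375), 8.042766571044922)
[[451.19193  328.63824 ]
 [491.8445    40.938637]
 [640.6931    61.971252]
 [600.0405   349.67087 ]]
[[  0  -2  -1  -1   0   2  -1  -2   3   0   0   0   0   3  -1   0  -1   0
    0   3  -3   0  -1   0   0   0  -3   0]
 [ -3  -2   4  -3   1   0   2   0  -2   0  -2   2   0   0  -1   0  -1   0
    0  -2   3   1   2  -2   0  -5   0   1]
 [ -1   2  -1   3   0  -4  -4   2   4   3   2  -3   0   1  -1  -4  -3  -3
   -1  -1  13  13  16  13  10   0   0  -2]
 [  0   0   0  -1  -2  -1   1  -3  -1   3  -4   1  12  15  11  15  11  16
   11  13  13  14  17  16  14  -1  -4  -1]
 [  3   0   0  48  49  37  12  11  11  15  16  15  48  88  49  53  15  11
   12  14  13  14  15  11  12  -3  -1  -2]
 [  0  -2 147  37  76  78  80  79  83  81  43  45  47  89  51  54  12  25
   13  14  11  18  15  15  14   2   0  -2]
 [ -1   0 150 139  99  79  82  78  85  82  45  50  47  92  49  50  26  16
   14  12  14  15  13  15  13   0  -1   0]
 [ -3   2  14  40 151 138  78  80  82  80  51  47  48  88  46  53  15  1
[... 632 characters left out ...]
  0   0   1  12  79  78  78  56  44  42  41  46  15  13  13  15  11  11
   14  15  17  12  12  12  14  12  -1  -4]
 [  0   0   1  14  35  46  26  14  11  16  13  12  14  12  14  16  10  11
    0  -2   0  -3   0   0  -1   0   0   0]
 [  0  -1   1  46  48  42  14  14  14  10  -2  -2   4  -2   0  -1  -2   0
   -4  -2   0   0   6   2  -1  -1  -1   0]
 [ -1   0   0  -1  -3   0  -2  -3   1  -4   3  -4  -3   0  -2  -2   1  -1
   -2  -3  -3   0   0  -1   0   1  -3  -1]
 [  2   0  -2  -1   0   3  -2   0   0  -3   0  -2   0  -1  -1   0  -3   0
   -2  -1  -4  -3   1  -2   0   1  -4  -3]
 [ -2   0  -3   1   3   0  -1  -2  -2   0  -1   0   1  -3   0   0   0  -2
   -1   0  -1  -2   1   0   0   0   0   0]]
```

View pics/crop.png

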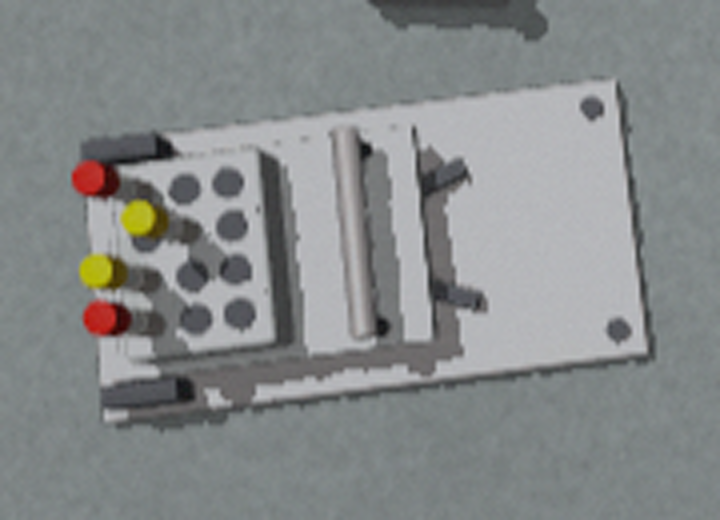

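View pics/crops.png

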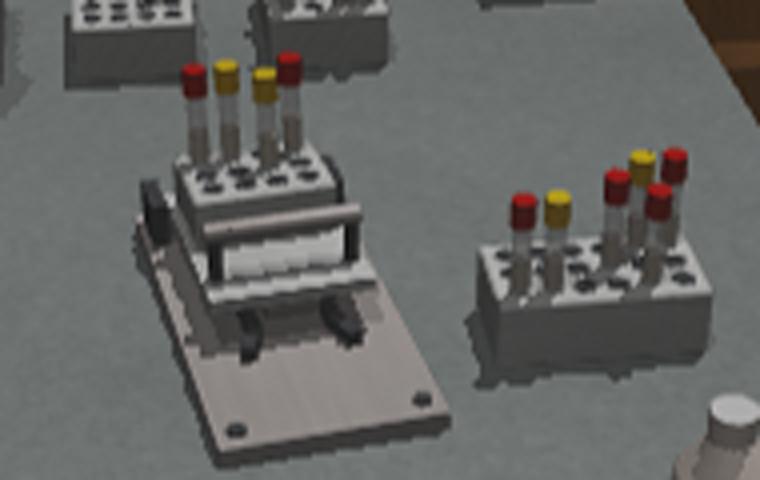

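Run:
```python
from h import *
W=cloud(load("top0"));yaw=np.radians(8.04);O=np.array([.5466,.19035])
R=np.array([[np.cos(yaw),-np.sin(yaw)],[np.sin(yaw),np.cos(yaw)]])
B=W.copy();B[...,:2]=(W[...,:2]-O)@R; B*=1000
reg=(np.abs(B[...,0])<85)&(B[...,1]<160)&(B[...,1]>-150)
b=B[reg&(B[...,2]>80)&(B[...,2]<100)&(B[...,1]<25)&(B[...,1]>-30)]
print("bar",len(b),np.median(b,0),b.min(0),b.max(0), np.polyfit(b[:,0],b[:,1],1))
p=B[reg&(abs(B[...,0])<50)&(B[...,1]<20)&(B[...,1]>-33)&(B[...,2]>38)&(B[...,2]<62)]
print("plate",np.polyfit(p[:,1],p[:,2],1),p[:,1].min(),len(p),"pred z at hinge",np.polyval(np.polyfit(p[:,1],p[:,2],1),120))
e=B[reg&(B[...,1]<-45)&(B[...,2]>20)&(B[...,2]<35)];print("rails",e.round(0).tolist())
e=B[reg&(B[...,2]<20)&(B[...,2]>10)]
for y0 in range(-130,-40,20):
    q=e[abs(e[:,1]-y0)<10];print(y0,q[:,0].min(),q[:,0].max())
for x0 in (-60,-40,-20,0,20,40,60):
    q=e[abs(e[:,0]-x0)<10];print(x0,np.sort(q[:,1])[:3])
# yaw: edges
t=B[reg&(B[...,2]>100)];print("tubes y min",t[:,1].min(),t[:,2].max())
t=B[reg&(B[...,2]>70)&(B[...,2]<88)&(B[...,1]>25)];print("rack y min",t[:,1].min(),t[:,2].max(), t[:,0].min(),t[:,0].max())
```

```text
bar 369 [-0.60279639 -5.23448721 89.64091876] [-52.45653127 -11.36559163  80.69923017] [52.69754512  2.70982081 95.06134474] [ 2.48333885e-04 -4.93392236e+00]
plate [-0.07897392 49.75790515] -32.9340798408425 876 pred z at hinge 40.28103482876156
rails [[39.0, -50.0, 27.0], [39.0, -52.0, 28.0], [39.0, -54.0, 24.0], [38.0, -46.0, 28.0], [38.0, -47.0, 25.0], [38.0, -49.0, 25.0], [37.0, -52.0, 26.0], [37.0, -54.0, 25.0], [36.0, -45.0, 25.0], [35.0, -47.0, 27.0], [35.0, -49.0, 25.0], [35.0, -51.0, 25.0], [34.0, -54.0, 29.0], [35.0, -55.0, 22.0], [33.0, -45.0, 29.0], [33.0, -47.0, 29.0], [33.0, -50.0, 29.0], [33.0, -51.0, 28.0], [33.0, -53.0, 25.0], [32.0, -56.0, 27.0], [31.0, -47.0, 26.0], [31.0, -49.0, 25.0], [31.0, -51.0, 23.0], [30.0, -53.0, 27.0], [30.0, -46.0, 22.0], [29.0, -49.0, 26.0], [29.0, -51.0, 24.0], [27.0, -46.0, 23.0], [-2.0, -128.0, 21.0], [-28.0, -45.0, 28.0], [-29.0, -47.0, 28.0], [-30.0, -46.0, 23.0], [-31.0, -49.0, 28.0], [-31.0, -51.0, 26.0], [-32.0, -53.0, 29.0], [-32.0, -55.0, 29.0], [-33.0, -47.0, 28.0], [-33.0, -49.0, 26.0], [-33.0, -51.0, 25.0], [-33.0, -53.0, 2
[... 444 characters left out ...]
1.0], [-62.0, -81.0, 20.0]]
-130 -74.98904945372483 74.98455821818779
-110 -75.05873698135993 75.16914491186128
-90 -74.86848446383131 75.21054154165282
-70 -74.87559756319786 74.60322550306194
-50 -74.59727437984331 74.83080416323328
-60 [-140.13940299 -139.92536258 -139.65042634]
-40 [-140.10104085 -139.90668977 -139.6301899 ]
-20 [-140.28182694 -139.92658744 -139.7900712 ]
0 [-140.1038236  -139.91516196 -139.65016763]
20 [-140.18739267 -140.07520477 -139.78654189]
40 [-140.09950993 -139.91353037 -139.54638654]
60 [-139.93143325 -139.70023626 -139.50356793]
tubes y min 73.12721840275961 152.56500042027542
rack y min 38.008720803690565 87.89395074571193 -50.29537325466277 50.183813519108575
```

```bash
cat >> h.py <<'E'
from scipy.spatial.transform import Rotation as Rot
YAW=np.radians(8.04);O=np.array([.5466,.19035,0])
RB=Rot.from_euler('z',YAW)
def toW(b): return RB.apply(np.array(b)/1000)+O      # base mm -> world m
def toB(w): return RB.inv().apply(np.array(w)-O)*1000
RV0=Rot.from_matrix(np.array([[-1,0,0],[0,1,0],[0,0,-1.]]))  # tool in base frame: x=-bx,y=by,z=down
def tiltR(t): return Rot.from_rotvec([-t,0,0])*RV0 # base frame: free -y edge rises = rot about -x
def err(o,b,Rbt):
    """tool-frame shift (mm) then rotvec from the measured to base-frame goal"""
    Rc=Rot.from_quat(o["tool_rot"]); Rg=RB*Rbt
    s=Rc.inv().apply(toW(b)-o["eef_pos"])*1000
    sg=Rg.inv().apply(toW(b)-o["eef_pos"])*1000
    return s.round(1),sg.round(1),(Rc.inv()*Rg).as_rotvec().round(3)
def bar(t): return np.array([0,120-(128*np.cos(t)-48*np.sin(t)),27+128*np.sin(t)+48*np.cos(t)])
E
python3 - <<'E'
from h import *
from workcell import bot
o=bot.get_obs();t=.07
print(bar(t),toB(o["eef_pos"]));print(err(o,bar(t)+[0,0,60],tiltR(0)))
E
```

```text
[ 0.         -4.32927136 83.83513247] [-314.16955828  318.82362081  242.2905871 ]
(array([-434.7, -119.1,   98.5]), array([-314.2, -323.2,   98.5]), array([-0.   ,  0.   , -0.532]))
```

Call:
{"fn": "play_rows", "kwargs": {
  "plan": [0,0,0,0,0,-0.133,0,0,0,0,0,-0.133,0,0,0,0,0,-0.133,0,0,0,0,0,-0.133,-31.4,-32.3,0,0,0,0,-31.4,-32.3,0,0,0,0,-31.4,-32.3,0,0,0,0,-31.4,-32.3,0,0,0,0,-31.4,-32.3,0,0,0,0,-31.4,-32.3,0,0,0,0,-31.4,-32.3,0,0,0,0,-31.4,-32.3,0,0,0,0,-31.4,-32.3,0,0,0,0,-31.4,-32.3,0,0,0,0,0,0,40,0,0,0,0,0,40,0,0,0,0,0,18,0,0,0,0,0,0,0,0,0],
  "hand": 42
}}

```text
clock: 3.6
eef_pos: [0.5457, 0.1856, 0.1424]
tool_rot: [-0.07, 0.998, -0.001, -0.002]
ft_force: [-0.2, -0.0, -0.8]
grip_width: 0.0356
```

Run:
```python
from h import *
from workcell import bot
o=bot.get_obs();t=.07
print(o["clock"],o["joint_pos"].round(2),o["ft_force"].round(1),o["grip_width"])
print(toB(o["eef_pos"]));print(err(o,bar(t)-[0,0,8],tiltR(0)))
d=bot.camera("wrist");cv2.imwrite("pics/w1.png",d["frame"])
```

```text
3.6 [ 0.33  0.45  0.04  1.17 -0.    0.19] [-0.2 -0.  -0.8] 0.035607170390464016
[ -1.56995998  -4.5540063  142.40692757]
(array([-1.9,  0.3, 66.6]), array([-1.6,  0.2, 66.6]), array([-0.001, -0.004, -0.   ]))
```

View pics/w1.png

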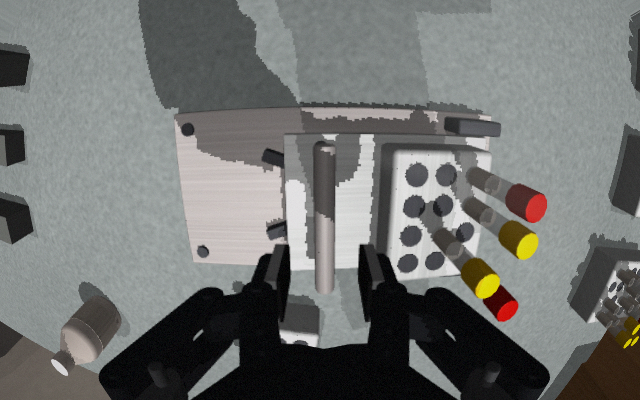

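The wrist view shows the bar (column ~325) centred between the fingers (columns 285 and 365), clear of the rack. Going down to grip it.

Call:
{"fn": "play_rows", "kwargs": {
  "plan": [-1,0,30,0,0,0,0,0,30,0,0,0,0,0,6,0,0,0,0,0,0,0,0,0]
}}

```text
clock: 4.15
eef_pos: [0.5487, 0.1866, 0.0794]
tool_rot: [-0.07, 0.998, 0.0, 0.001]
ft_force: [-0.5, -0.4, 1.7]
grip_width: 0.0361
```

Call:
{"fn": "play_rows", "kwargs": {
  "plan": [0,0,0,0,0,0,0,0,0,0,0,0,0,0,0,0,0,0,0,0,0,0,0,0,0,0,0,0,0,0],
  "hand": 0
}}

```text
clock: 4.78
eef_pos: [0.5493, 0.1862, 0.0801]
tool_rot: [-0.07, 0.998, 0.0, 0.002]
ft_force: [0.5, -2.6, 6.7]
grip_width: 0.0118
```

Run:
```python
from h import *
from workcell import bot
o=bot.get_obs();t=.07
print(o["clock"],o["ft_force"].round(1),o["grip_width"], toB(o["eef_pos"]))
print(err(o,bar(t)-[0,0,8],tiltR(0)))
# constant per-row tool motion: rotate dt about hinge
for off in (8,):
  P=lambda t,t0=.07: (bar(t)+off*(-np.array([0,np.sin(t-t0),np.cos(t-t0)])), tiltR(t-t0))
  for a,b in((.07,.11),(.3,.34)):
    pa,Ra=P(a);pb,Rb=P(b)
    print(Ra.inv().apply(pb-pa), (Ra.inv()*Rb).as_rotvec())
```

```text
4.775 [ 0.5 -2.6  6.7] 0.011799994982585958 [ 2.11155996 -4.44090849 80.07367503]
(array([2.1, 0.1, 4.2]), array([2.1, 0.1, 4.2]), array([-0.   ,  0.004, -0.   ]))
[ 0.          2.05233459 -4.93278188] [0.04 0.   0.  ]
[ 0.          2.05233459 -4.93278188] [0.04 0.   0.  ]
```

Run:
```python
from h import *
from workcell import bot
d=bot.camera("wrist");s=bot.camera("side")
a=cv2.resize(d["frame"][130:350,200:480],None,fx=2,fy=2,interpolation=2)
b=cv2.resize(s["frame"][80:230,230:390],None,fx=2.93,fy=2.93,interpolation=2)[:440]
cv2.imwrite("pics/g1.png",np.hstack([cv2.resize(a,(400,314)),cv2.resize(b,(335,314))]))
```

```text
(no output)
```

View pics/g1.png

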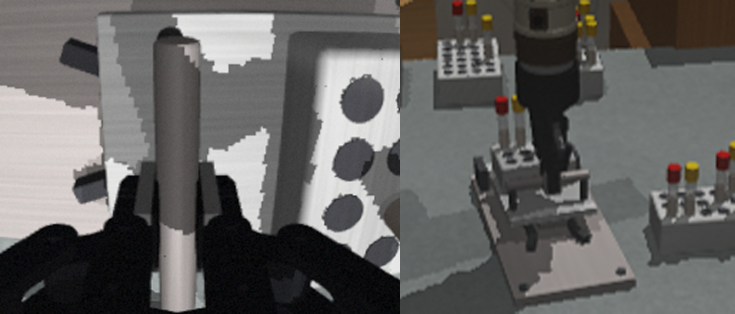

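Call:
{"fn": "play_rows", "kwargs": {
  "plan": [0,2.05,-4.93,0.04,0,0,0,2.05,-4.93,0.04,0,0,0,2.05,-4.93,0.04,0,0,0,2.05,-4.93,0.04,0,0]
}}

```text
clock: 5.38
eef_pos: [0.548, 0.1947, 0.097]
tool_rot: [-0.069, 0.994, -0.081, 0.007]
ft_force: [5.8, -3.0, -7.4]
grip_width: 0.0119
```

```bash
cat > st.py <<'E'
from h import *
from workcell import bot
o=bot.get_obs()
print(round(o["clock"],2),"F",RB.inv().apply(o["ft_force"]).round(1),"w",round(o["grip_width"],4),"posB",toB(o["eef_pos"]).round(1))
Rb=RB.inv()*Rot.from_quat(o["tool_rot"]);rv=(RV0.inv()*Rb).as_rotvec();print("tilt tool rv",rv.round(3))
g=toB(o["eef_pos"])-8*Rb.as_matrix()[:,2]
v=g-[0,120,27];ang=np.arctan2(v[2],-v[1]);print("grasp pt r",np.hypot(v[1],v[2]).round(1),"(136.7) tilt est",(ang-np.arctan2(48,128)).round(3))
E
python3 st.py
```

```text
5.38 F [ 5.4 -3.8 -7.4] w 0.0119 posB [ 2.   4.1 97. ]
tilt tool rv [ 0.163 -0.002  0.001]
grasp pt r 138.5 (136.7) tilt est 0.238
```

Call:
{"fn": "play_rows", "kwargs": {
  "plan": [0,2.05,-4.93,0.04,0,0,0,2.05,-4.93,0.04,0,0,0,2.05,-4.93,0.04,0,0,0,2.05,-4.93,0.04,0,0,0,2.05,-4.93,0.04,0,0,0,2.05,-4.93,0.04,0,0,0,2.05,-4.93,0.04,0,0,0,0,0,0,0,0,0,0,0,0,0,0]
}}

```text
clock: 6.5
eef_pos: [0.5446, 0.2185, 0.1264]
tool_rot: [-0.068, 0.973, -0.218, 0.016]
ft_force: [5.3, -2.6, -2.6]
grip_width: 0.0119
```

```bash
python3 st.py
```

```text
6.5 F [ 4.9 -3.3 -2.6] w 0.0119 posB [  2.   28.2 126.4]
tilt tool rv [ 0.44  -0.002  0.001]
grasp pt r 138.5 (136.7) tilt est 0.52
```

Call:
{"fn": "play_rows", "kwargs": {
  "plan": [0,0,0,0,0,0,0,0,0,0,0,0,0,0,0,0,0,0,0,0,0,0,0,0,0,0,-15,0,0,0,0,0,-40,0,0,0,0,0,-50,0,0,0],
  "hand": 42
}}

```text
clock: 7.38
eef_pos: [0.5366, 0.263, 0.2229]
tool_rot: [-0.068, 0.973, -0.218, 0.015]
ft_force: [1.1, -0.0, 0.9]
grip_width: 0.0357
```

```bash
python3 st.py
python3 - <<'E'
from h import *
from workcell import bot
d=bot.camera("side");cv2.imwrite("pics/s2.png",cv2.resize(d["frame"][60:360,180:500],None,fx=2,fy=2))
W=cloud(d);B=((W-O)@RB.as_matrix())*1000
d2=bot.camera("top");pickle.dump(d2,open("top1.pkl","wb"));B2=((cloud(d2)-O)@RB.as_matrix())*1000
for B in(B,B2):
    m=(abs(B[...,0])<50)&(B[...,1]<45)&(B[...,1]>-30)&(B[...,2]>85)&(B[...,2]<112)
    p=B[m];print(len(p));
    if len(p)>20:
        k=np.polyfit(p[:,1],p[:,2],1);print("tilt",np.arctan(-k[0]))
# mid spacer
o=bot.get_obs()
yaw=np.radians(0.66)
for off in(0,):
    c=np.array([.6443,-.2837]);ax=np.array([-np.sin(yaw),np.cos(yaw)])
    print("spacer base frame",toB([*c,0]))
E
```

```text
7.38 F [ 1.1 -0.2  0.9] w 0.0357 posB [  0.3  73.4 222.9]
tilt tool rv [0.441 0.001 0.   ]
grasp pt r 207.6 (136.7) tilt est 1.002
272
tilt 0.0362663339812274
1032
tilt 0.3681425653960023
spacer base frame [  30.43695313 -483.05515667    0.        ]
```

View pics/s2.png

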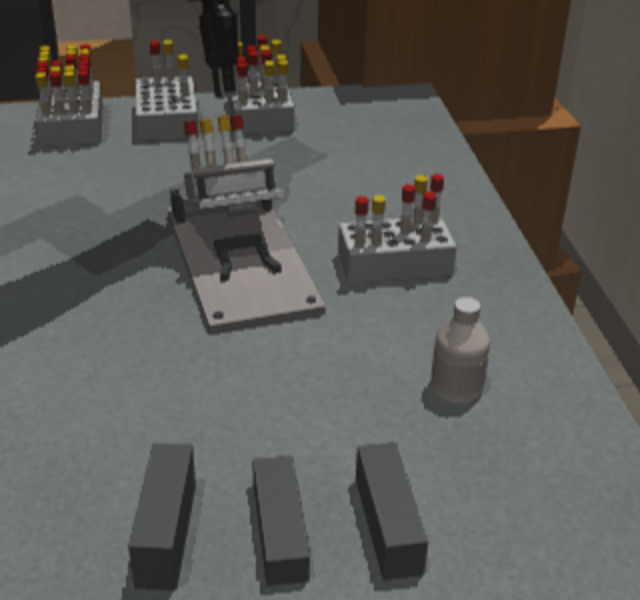

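Run:
```python
from h import *
B=((cloud(load("top1"))-O)@RB.as_matrix())*1000
b=B[(abs(B[...,0])<38)&(B[...,1]>-60)&(B[...,1]<80)&(B[...,2]>60)]
# vs plate model: for each t, count points at h=14 with a in (95..155) excluding bar
best=[]
for t in np.arange(.3,.7,.01):
    y=120-b[:,1];z=b[:,2]-27
    a=y*np.cos(t)+z*np.sin(t);h=-y*np.sin(t)+z*np.cos(t)
    best.append((int((((a>86)&(a<155))&(abs(h-14)<3)).sum()),round(t,2)))
print(sorted(best)[-6:])
h=np.histogram2d(b[:,1],b[:,2],bins=[np.arange(-30,80,8),np.arange(60,180,8)])[0].astype(int);print(h)
```

```text
[(313, np.float64(0.52)), (402, np.float64(0.47)), (576, np.float64(0.51)), (666, np.float64(0.48)), (736, np.float64(0.5)), (758, np.float64(0.49))]
[[  0   0   0   0   0   0   0   0   0   0   0   0   0   0]
 [  0   0   0   1  13   1   1   0   0   0   0   0   0   0]
 [  0   0   0   0  13  48 128   2   0   0   0   0   0   0]
 [  0   0   0   0   0  50  98   0   0   0   0   0   0   0]
 [  0   0   0   0   3 132   5   0   0   0   0   0   0   0]
 [  0   0   0   0  67  71   0   0   0   0   0   0   0   0]
 [  0   0   0   3 135   2   0   0  24  50   0   0   0   0]
 [  0   0   0  61  39   0   0   0   6 167   2   0   0   0]
 [  0   0   0   0   0   0   0   0   5  41   0   0   0   0]
 [  0   0  21   0   0   0   0   0   0   0   0   0   0   0]
 [  0   4 121  56   2   0   0   0   0   0   0   0   0   0]
 [  0   0   2  67 115  41   0   0   0   0   0   0   0   0]
 [  0   0   0   0   2 103  80   0   0   0   0   0   0   0]]
```

Call:
{"fn": "play_rows", "kwargs": {
  "plan": [0,0,0,-0.147,0,0,0,0,0,-0.147,0,0,0,0,0,-0.147,0,0,0,0,0,0,0,0.17,0,0,0,0,0,0.17,0,0,0,0,0,0.17,0,0,0,0,0,0.17,0,0,0,0,0,0.17,0,0,0,0,0,0.17,0,0,0,0,0,0.17,0,0,0,0,0,0.17,0,0,0,0,0,0.17,0,0,0,0,0,0.17,0,0,0,0,0,0]
}}

```text
clock: 9.22
eef_pos: [0.5371, 0.263, 0.222]
tool_rot: [0.702, 0.712, 0.0, -0.0]
ft_force: [-0.1, -0.6, -0.4]
grip_width: 0.0359
```

Call:
{"fn": "play_rows", "kwargs": {
  "plan": [-47.5,8.5,0,0,0,0,-47.5,8.5,0,0,0,0,-47.5,8.5,0,0,0,0,-47.5,8.5,0,0,0,0,-47.5,8.5,0,0,0,0,-47.5,8.5,0,0,0,0,-47.5,8.5,0,0,0,0,-47.5,8.5,0,0,0,0,-47.5,8.5,0,0,0,0,-47.5,8.5,0,0,0,0,-47.5,8.5,0,0,0,0,-47.5,8.5,40,0,0,0,0,0,40,0,0,0,0,0,0,0,0,0],
  "hand": 100
}}

```text
clock: 10.98
eef_pos: [0.6424, -0.3051, 0.1361]
tool_rot: [0.703, 0.711, -0.001, -0.005]
ft_force: [-0.8, 0.8, -0.1]
grip_width: 0.0853
```

```bash
cat > sp.py <<'E'
from h import *
from workcell import bot
o=bot.get_obs();print(round(o["clock"],2),o["eef_pos"].round(4),o["joint_pos"].round(2),o["ft_force"].round(1),o["grip_width"])
Rc=Rot.from_quat(o["tool_rot"]);y=np.radians(.66)
X=np.array([-np.sin(y),np.cos(y),0]);Rg=Rot.from_matrix(np.stack([X,[np.cos(y),np.sin(y),0],[0,0,-1]],1))
print("shift tool",(Rc.inv().apply(np.array([.6443,-.2837,.024])-22e-3*X-o["eef_pos"])*1000).round(1),"rot",(Rc.inv()*Rg).as_rotvec().round(3))
d=bot.camera("wrist");cv2.imwrite("pics/w3.png",d["frame"])
E
python3 sp.py
```

```text
10.97 [ 0.6424 -0.3051  0.1361] [-0.44  0.74  0.52  1.37  0.    1.11] [-0.8  0.8 -0.1] 0.08526255703292543
shift tool [ -1.2   3.2 112.1] rot [-0.009 -0.006  0.001]
```

View pics/w3.png

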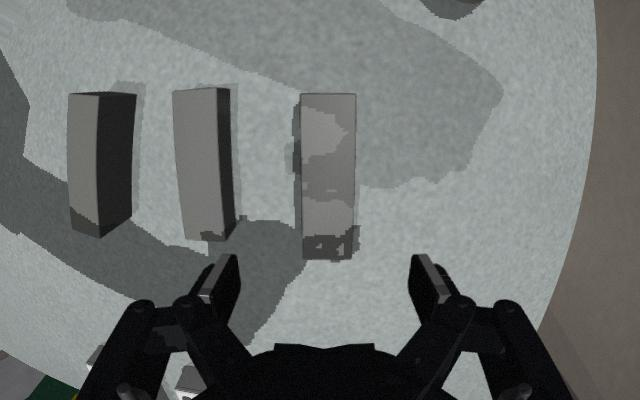

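Call:
{"fn": "play_rows", "kwargs": {
  "plan": [-1,2,30,0,0,0,0,1,30,0,0,0,0,0,30,0,0,0,0,0,21,0,0,0,0,0,0,0,0,0,0,0,0,0,0,0]
}}

```text
clock: 11.78
eef_pos: [0.6503, -0.3068, 0.0333]
tool_rot: [0.703, 0.711, 0.001, 0.002]
ft_force: [1.1, -0.1, -0.3]
grip_width: 0.0854
```

```bash
python3 sp.py
```

```text
11.78 [ 0.6503 -0.3068  0.0333] [-0.44  0.81  0.39  1.14  0.    1.12] [ 1.1 -0.1 -0.3] 0.08537647392329331
shift tool [ 1.2 -5.8  9.3] rot [0.004 0.001 0.001]
```

View pics/w3.png

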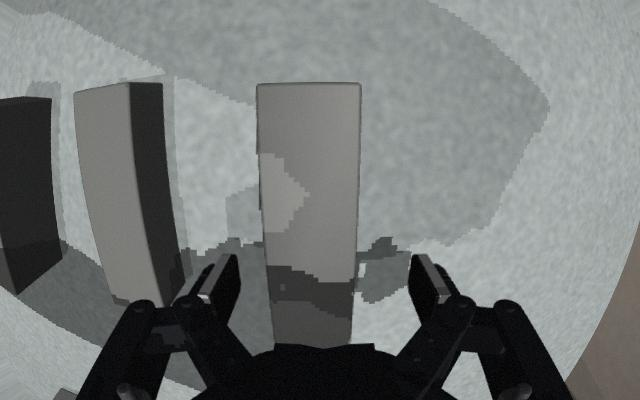

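Call:
{"fn": "play_rows", "kwargs": {
  "plan": [1,-5.8,9,0,0,0,0,0,0,0,0,0,0,0,0,0,0,0]
}}

```text
clock: 12.2
eef_pos: [0.6423, -0.3057, 0.0211]
tool_rot: [0.703, 0.711, 0.0, -0.001]
ft_force: [-0.8, 1.4, 0.2]
grip_width: 0.0854
```

```bash
python3 sp.py
```

```text
12.2 [ 0.6423 -0.3057  0.0211] [-0.44  0.81  0.35  1.11  0.    1.12] [-0.8  1.4  0.2] 0.08542695073422286
shift tool [-0.   2.3 -2.9] rot [-0.    -0.001 -0.001]
```

Call:
{"fn": "play_rows", "kwargs": {
  "plan": [0,1.5,-2,0,0,0,0,0,0,0,0,0,0,0,0,0,0,0,0,0,0,0,0,0,0,0,0,0,0,0],
  "hand": 0
}}

```text
clock: 12.88
eef_pos: [0.6443, -0.3059, 0.0235]
tool_rot: [0.703, 0.711, 0.0, 0.0]
ft_force: [-0.0, -0.7, 1.3]
grip_width: 0.0391
```

```bash
python3 sp.py
```

```text
12.88 [ 0.6443 -0.3059  0.0235] [-0.44  0.81  0.36  1.12  0.    1.12] [-0.  -0.7  1.3] 0.0391471542187411
shift tool [ 0.2  0.2 -0.5] rot [ 0.001 -0.    -0.001]
```

View pics/w3.png

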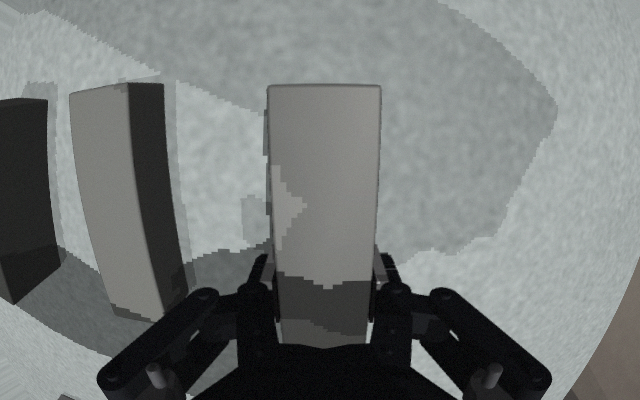

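Call:
{"fn": "play_rows", "kwargs": {
  "plan": [0,0,-20,0,0,0,0,0,-30,0,0,0,0,0,-30,0,0,-0.065,0,0,0,0,0,-0.064,0,0,0,0,0,0]
}}

```text
clock: 13.55
eef_pos: [0.6432, -0.3052, 0.1016]
tool_rot: [0.656, 0.755, -0.0, -0.002]
ft_force: [-0.6, 0.1, -4.4]
grip_width: 0.0394
```

```bash
cat > ins.py <<'E'
from h import *
from workcell import bot
import sys
y=float(sys.argv[1]);z=float(sys.argv[2])
o=bot.get_obs();print(round(o["clock"],2),"posB",toB(o["eef_pos"]).round(1),"FB",RB.inv().apply(o["ft_force"]).round(1),round(o["grip_width"],4))
Rg=Rot.from_matrix(np.array([[0,1,0],[1,0,0],[0,0,-1.]]))
s,sg,r=err(o,[0,y,z],Rg);print("to go",s,"rot",r)
E
python3 ins.py -147 50
```

```text
13.55 posB [  26.3 -504.2  101.6] FB [-0.6  0.2 -4.4] 0.0394
to go [357.  -26.5  52.6] rot [-0.003 -0.003 -0.001]
```

Call:
{"fn": "play_rows", "kwargs": {
  "plan": [35.5,-2.6,0,0,0,0,35.5,-2.6,0,0,0,0,35.5,-2.6,0,0,0,0,35.5,-2.6,0,0,0,0,35.5,-2.6,0,0,0,0,35.5,-2.6,0,0,0,0,35.5,-2.6,0,0,0,0,35.5,-2.6,0,0,0,0,35.5,-2.6,0,0,0,0,35.5,-2.6,0,0,0,0,0,0,25,0,0,0,0,0,25,0,0,0,0,0,0,0,0,0,0,0,0,0,0,0]
}}

```text
clock: 15.3
eef_pos: [0.5687, 0.0421, 0.0534]
tool_rot: [0.656, 0.755, 0.0, -0.001]
ft_force: [1.0, -0.8, -5.5]
grip_width: 0.0393
```

```bash
python3 ins.py -147 40
python3 - <<'E'
from h import *
from workcell import bot
d=bot.camera("wrist");cv2.imwrite("pics/w4.png",d["frame"])
d=bot.camera("top");pickle.dump(d,open("top2.pkl","wb"));cv2.imwrite("pics/t2.png",cv2.resize(d["frame"][150:310,130:370],None,fx=3,fy=3))
E
```

```text
15.3 posB [   1.1 -149.8   53.4] FB [ 0.9 -0.9 -5.5] 0.0393
to go [ 2.8 -1.1 13.5] rot [-0.001 -0.001 -0.001]
```

View pics/w4.png

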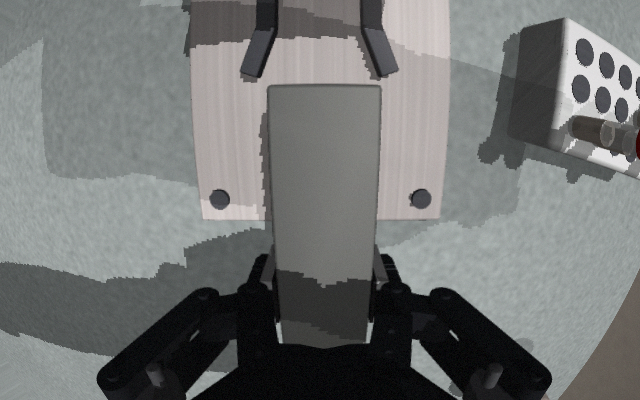

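View pics/t2.png

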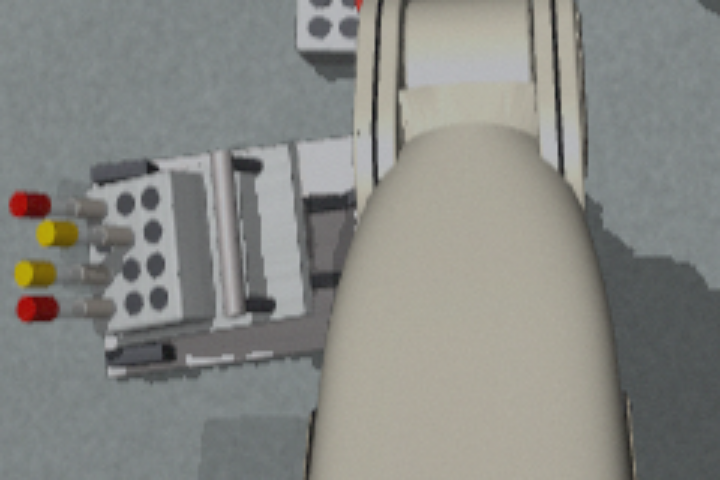

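Call:
{"fn": "play_rows", "kwargs": {
  "plan": [1,-1.3,8,0,0,0,0,0,5,0,0,0,0,0,0,0,0,0,0,0,0,0,0,0]
}}

```text
clock: 15.9
eef_pos: [0.5674, 0.043, 0.0405]
tool_rot: [0.656, 0.755, 0.0, -0.0]
ft_force: [0.7, 0.7, -4.3]
grip_width: 0.0391
```

```bash
python3 ins.py -72 39.5
```

```text
15.9 posB [  -0.  -148.8   40.5] FB [ 0.8  0.6 -4.3] 0.0391
to go [76.8 -0.   1.1] rot [-0.    -0.001 -0.   ]
```

Call:
{"fn": "play_rows", "kwargs": {
  "plan": [10,0,0,0,0,0,10,0,0,0,0,0,10,0,0,0,0,0,10,0,0,0,0,0,10,0,0,0,0,0,0,0,0,0,0,0]
}}

```text
clock: 16.65
eef_pos: [0.5603, 0.0935, 0.0405]
tool_rot: [0.655, 0.755, 0.0, -0.0]
ft_force: [-0.5, -0.6, -4.8]
grip_width: 0.0393
```

```bash
python3 ins.py -72 39.5
```

```text
16.65 posB [ -0.  -97.8  40.5] FB [-0.6 -0.5 -4.8] 0.0393
to go [25.8  0.   1.1] rot [ 0.    -0.001  0.001]
```

Call:
{"fn": "play_rows", "kwargs": {
  "plan": [10,0,0,0,0,0,10,0,1.5,0,0,0,4,0,0,0,0,0,2,0,0,0,0,0,2,0,0,0,0,0,0,0,0,0,0,0,0,0,0,0,0,0]
}}

```text
clock: 17.52
eef_pos: [0.5566, 0.1194, 0.0391]
tool_rot: [0.656, 0.755, -0.0, 0.0]
ft_force: [0.1, -4.6, -3.1]
grip_width: 0.0391
```

```bash
python3 ins.py -72 39.5
```

```text
17.52 posB [ -0.1 -71.7  39.1] FB [-0.6 -4.5 -3.1] 0.0391
to go [-0.3  0.1 -0.4] rot [-0.     0.    -0.001]
```

Call:
{"fn": "play_rows", "kwargs": {
  "plan": [2,0,0.5,0,0,0,0,0,0,0,0,0,0,0,0,0,0,0]
}}

```text
clock: 17.9
eef_pos: [0.5566, 0.1195, 0.0391]
tool_rot: [0.657, 0.754, -0.001, 0.002]
ft_force: [-0.7, -10.0, 0.5]
grip_width: 0.0394
```

```bash
python3 ins.py -72 39.5
```

```text
17.9 posB [ -0.  -71.6  39.1] FB [-2.1 -9.8  0.5] 0.0394
to go [-0.4  0.  -0.4] rot [ 0.     0.004 -0.002]
```

Home: force rose to 10 N with no travel. Releasing (opening only modestly), then straight up.

Call:
{"fn": "play_rows", "kwargs": {
  "plan": [0,0,0,0,0,0,0,0,0,0,0,0,0,0,0,0,0,0,0,0,0,0,0,0,0,0,0,0,0,0],
  "hand": 80
}}

```text
clock: 18.52
eef_pos: [0.5562, 0.1225, 0.0386]
tool_rot: [0.656, 0.755, 0.0, -0.0]
ft_force: [-0.8, 0.4, -0.4]
grip_width: 0.0681
```

```bash
python3 ins.py -72 39.5;python3 - <<'E'
from h import *
from workcell import bot
d=bot.camera("wrist");cv2.imwrite("pics/w5.png",d["frame"])
E
```

```text
18.52 posB [  0.  -68.6  38.6] FB [-0.8  0.5 -0.4] 0.0681
to go [-3.4 -0.  -0.9] rot [ 0.    -0.001 -0.   ]
```

View pics/w5.png

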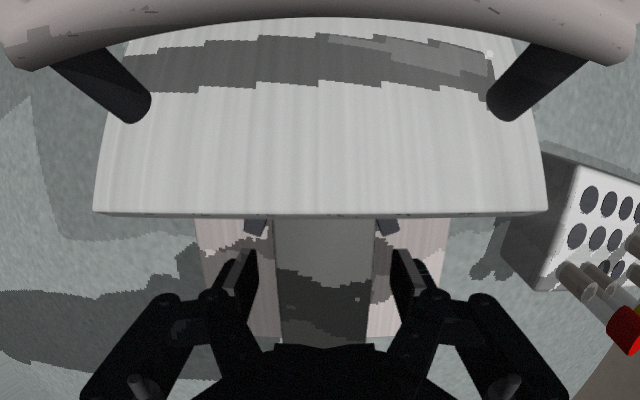

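Call:
{"fn": "play_rows", "kwargs": {
  "plan": [0,0,-20,0,0,0,-5,0,-40,0,0,0,-40,0,-50,0,0,0,-40,0,-50,0,0,0,0,0,0,0,0,0]
}}

```text
clock: 19.2
eef_pos: [0.5711, 0.0376, 0.2012]
tool_rot: [0.657, 0.754, 0.004, 0.003]
ft_force: [0.3, 0.3, 0.6]
grip_width: 0.0688
```

```bash
python3 ins.py -72 39.5;python3 - <<'E'
from h import *
from workcell import bot
d=bot.camera("wrist");cv2.imwrite("pics/w6.png",d["frame"]);pickle.dump(d,open("w6.pkl","wb"))
d=bot.camera("side");pickle.dump(d,open("side3.pkl","wb"));cv2.imwrite("pics/s6.png",cv2.resize(d["frame"][100:230,230:400],None,fx=4,fy=4))
E
```

```text
19.2 posB [   2.9 -154.6  201.2] FB [0.4 0.2 0.6] 0.0688
to go [ 82.7  -4.9 161.6] rot [ 0.01   0.    -0.004]
```

View pics/w6.png

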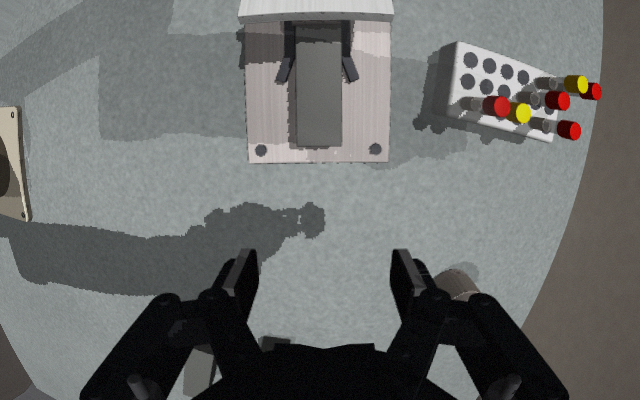

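View pics/s6.png

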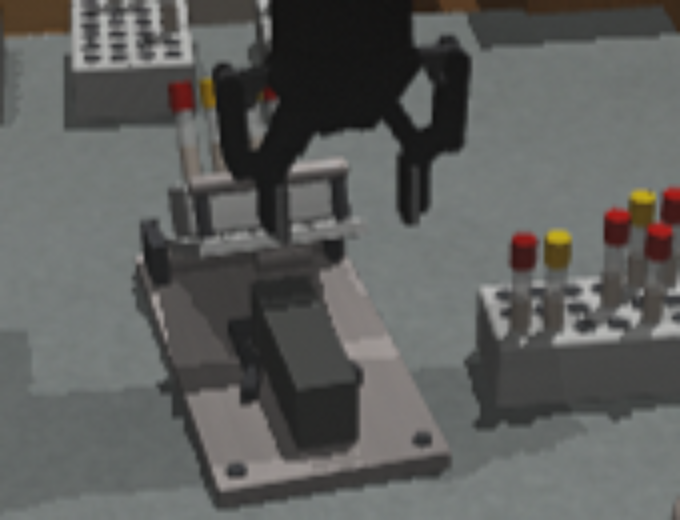

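Run:
```python
from h import *
B=((cloud(load("side3"))-O)@RB.as_matrix())*1000
b=B[(abs(B[...,0])<40)&(B[...,1]>-135)&(B[...,1]<-60)&(B[...,2]>56)&(B[...,2]<70)]
print(len(b),b.min(0),b.max(0),np.median(b,0))
f=B[(abs(B[...,0])<40)&(B[...,1]>-135)&(B[...,1]<-100)&(B[...,2]>25)&(B[...,2]<55)]
print("front face y",np.median(f,0),len(f))
d=load("w6");z=d["range_z"];K=d["K"];v,u=np.mgrid[:400,:640]
x=(u-K[0,2])/K[0,0];y=(v-K[1,2])/K[0,0];r=np.hypot(x,y);s=np.tan(np.minimum(r,1.4))/np.maximum(r,1e-9)
P=np.stack([x*s*z,y*s*z,z],-1);T=d["cam_to_world"];W=P@T[:3,:3].T+T[:3,3]
B=(W-O)@RB.as_matrix()*1000
m=(abs(B[...,0])<40)&(B[...,1]>-135)&(B[...,1]<-40)&(B[...,2]>56)&(B[...,2]<70)&(z>0)
b=B[m];print(len(b),b.min(0),b.max(0),np.median(b,0));print(cv2.minAreaRect(b[:,:2].astype(np.float32)))
```

```text
240 [ -19.6109567  -121.21897012   56.18829676] [ 20.55885455 -60.29975688  66.35333759] [-6.72820422e-02 -9.27650165e+01  6.21627627e+01]
front face y [  -0.33219067 -115.5046175    39.49899268] 166
3989 [ -21.62610815 -116.53906259   60.25255241] [ 19.48339866 -40.01582572  65.92109468] [ -1.26217996 -77.57286758  63.51325431]
((-1.3303966522216797, -78.40526580810547), (40.99699020385742, 76.7153549194336), 0.7512255907058716)
```

Call:
{"fn": "play_rows", "kwargs": {
  "plan": [0,0,0,0,0,-0.175,0,0,0,0,0,-0.175,0,0,0,0,0,-0.175,0,0,0,0,0,-0.175,0,0,0,0,0,-0.175,0,0,0,0,0,-0.175,0,0,0,0,0,-0.175,0,0,0,0,0,-0.175,0,0,0,0,0,-0.171,0,41.5,0,0,0,0,0,41.5,0,0,0,0,0,41.5,0,0,0,0,0,41.5,0,0,0,0,0,41.5,0,0,0,0,0,0,0,0.147,0,0,0,0,0,0.147,0,0,0,0,0,0.146,0,0,0,0,0,0,0,0],
  "hand": 42
}}

```text
clock: 21.55
eef_pos: [0.5365, 0.2478, 0.1921]
tool_rot: [-0.072, 0.973, -0.218, 0.012]
ft_force: [-0.4, 0.3, -0.0]
grip_width: 0.0358
```

```bash
cat > bg.py <<'E'
from h import *
from workcell import bot
o=bot.get_obs();print(round(o["clock"],2),"posB",toB(o["eef_pos"]).round(1),o["grip_width"])
print("to pre",err(o,[0,54.7,182.8],tiltR(.44)));print("to grasp",err(o,[0,27,124],tiltR(.44)))
d=bot.camera("wrist");cv2.imwrite("pics/w7.png",d["frame"])
E
python3 bg.py
```

```text
21.55 posB [ -2.   58.3 192.1] 0.03578260799064806
to pre (array([-2. ,  0.6,  9.9]), array([-2. ,  0.6,  9.9]), array([-0.001, -0.004,  0.008]))
to grasp (array([-2.3,  0.7, 74.9]), array([-2. ,  0.6, 74.9]), array([-0.001, -0.004,  0.008]))
```

View pics/w7.png

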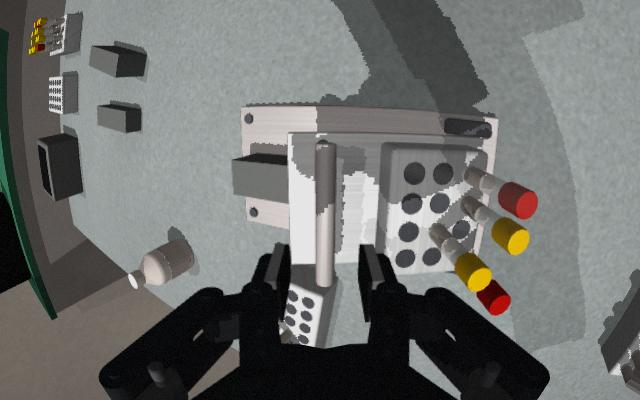

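Bar is again centred between the fingers (column ~325), and the spacer shows at the mouth (rows 155–200). Descending along the tool.

Call:
{"fn": "play_rows", "kwargs": {
  "plan": [-2,0.5,30,0,0,0.008,0,0,30,0,0,0,0,0,14,0,0,0,0,0,0,0,0,0,0,0,0,0,0,0]
}}

```text
clock: 22.22
eef_pos: [0.5458, 0.2152, 0.1303]
tool_rot: [-0.064, 0.974, -0.216, 0.017]
ft_force: [0.0, -0.7, -1.2]
grip_width: 0.0357
```

```bash
python3 bg.py; python3 st.py
```

```text
22.23 posB [  2.7  24.7 130.3] 0.03568995302269938
to pre (array([  2.7,   4.9, -60.2]), array([  2.7,   4.8, -60.2]), array([ 0.002,  0.002, -0.009]))
to grasp (array([2.8, 4.7, 4.8]), array([2.7, 4.8, 4.8]), array([ 0.002,  0.002, -0.009]))
22.27 F [-0.5  0.2 -0.2] w 0.0358 posB [  2.8  25.  130.4]
tilt tool rv [ 0.438 -0.004  0.008]
grasp pt r 143.7 (136.7) tilt est 0.521
```

Call:
{"fn": "play_rows", "kwargs": {
  "plan": [1.5,3,4,0,0,0,0,0,0,0,0,0,0,0,0,0,0,0,0,0,0,0,0,0]
}}

```text
clock: 22.78
eef_pos: [0.5435, 0.2158, 0.1242]
tool_rot: [-0.065, 0.974, -0.217, 0.016]
ft_force: [-0.7, -0.8, 0.8]
grip_width: 0.0357
```

```bash
python3 st.py
```

```text
22.77 F [-0.8 -0.7  0.8] w 0.0357 posB [  0.5  25.6 124.2]
tilt tool rv [ 0.439 -0.002  0.008]
grasp pt r 138.5 (136.7) tilt est 0.496
```

Call:
{"fn": "play_rows", "kwargs": {
  "plan": [0,0,0,0,0,0,0,0,0,0,0,0,0,0,0,0,0,0,0,0,0,0,0,0,0,0,0,0,0,0],
  "hand": 0
}}

```text
clock: 23.4
eef_pos: [0.5434, 0.2169, 0.1238]
tool_rot: [-0.065, 0.974, -0.216, 0.016]
ft_force: [-0.2, 5.1, -2.7]
grip_width: 0.0121
```

```bash
python3 st.py
```

```text
23.4 F [ 0.5  5.1 -2.7] w 0.0121 posB [  0.6  26.7 123.8]
tilt tool rv [ 0.437 -0.002  0.007]
grasp pt r 137.5 (136.7) tilt est 0.499
```

Call:
{"fn": "play_rows", "kwargs": {
  "plan": [0,-1.85,5.01,-0.04,0,0,0,-1.85,5.01,-0.04,0,0,0,-1.85,5.01,-0.04,0,0,0,0,0,0,0,0]
}}

```text
clock: 23.9
eef_pos: [0.545, 0.2061, 0.1119]
tool_rot: [-0.065, 0.986, -0.156, 0.012]
ft_force: [0.4, 7.4, -5.2]
grip_width: 0.0123
```

```bash
python3 st.py
```

```text
23.9 F [ 1.4  7.3 -5.2] w 0.0123 posB [  0.6  15.8 111.9]
tilt tool rv [ 0.314 -0.002  0.008]
grasp pt r 137.5 (136.7) tilt est 0.379
```

Call:
{"fn": "play_rows", "kwargs": {
  "plan": [0,2.3,1,0,0,0,0,-0.46,1.25,-0.01,0,0,0,-0.46,1.25,-0.01,0,0,0,0,0,0,0,0]
}}

```text
clock: 24.4
eef_pos: [0.5452, 0.2043, 0.1096]
tool_rot: [-0.065, 0.987, -0.149, 0.012]
ft_force: [-1.1, 0.6, 5.0]
grip_width: 0.0119
```

```bash
cat >> st.py <<'E'
f=RB.inv().apply(o["ft_force"])[1:];print("tangential(up)",(f@[np.sin(ang),np.cos(ang)]).round(1),"radial out",(f@[-np.cos(ang),np.sin(ang)]).round(1))
E
python3 st.py
```

```text
24.4 F [-1.   0.7  5. ] w 0.0119 posB [  0.6  14.  109.6]
tilt tool rv [ 0.3   -0.003  0.009]
grasp pt r 137.4 (136.7) tilt est 0.358
tangential(up) 4.2 radial out 2.7
```

Call:
{"fn": "play_rows", "kwargs": {
  "plan": [0,-0.46,1.25,-0.01,0,0,0,-0.46,1.25,-0.01,0,0,0,0,0,0,0,0]
}}

```text
clock: 24.78
eef_pos: [0.5454, 0.2039, 0.1088]
tool_rot: [-0.066, 0.988, -0.138, 0.012]
ft_force: [-4.7, 2.5, 12.3]
grip_width: 0.0118
```

```bash
python3 st.py
```

```text
24.77 F [-4.3  3.1 12.3] w 0.0118 posB [  0.7  13.5 108.8]
tilt tool rv [ 0.278 -0.004  0.008]
grasp pt r 137.4 (136.7) tilt est 0.351
tangential(up) 11.3 radial out 5.6
```

Call:
{"fn": "play_rows", "kwargs": {
  "plan": [0,-0.6,1.4,0,0,0,0,-0.6,1.4,0,0,0,0,0,0,0,0,0,0,0,0,0,0,0]
}}

```text
clock: 25.28
eef_pos: [0.5454, 0.2038, 0.1087]
tool_rot: [-0.066, 0.988, -0.137, 0.013]
ft_force: [-9.7, 6.1, 24.0]
grip_width: 0.0121
```

```bash
python3 st.py
```

```text
25.27 F [-8.8  7.4 24. ] w 0.0121 posB [  0.7  13.5 108.7]
tilt tool rv [ 0.275 -0.006  0.006]
grasp pt r 137.4 (136.7) tilt est 0.35
tangential(up) 23.0 radial out 10.1
```

Call:
{"fn": "play_rows", "kwargs": {
  "plan": [0,0.4,-1,0,0,0,0,0,0,0,0,0]
}}

```text
clock: 25.52
eef_pos: [0.5454, 0.2038, 0.1088]
tool_rot: [-0.066, 0.988, -0.137, 0.012]
ft_force: [-7.7, 5.1, 19.2]
grip_width: 0.0118
```

Call:
{"fn": "play_rows", "kwargs": {
  "plan": [0,0,0,0,0,0,0,0,0,0,0,0,0,0,0,0,0,0,0,0,0,0,0,0,0,0,0,0,0,0],
  "hand": 42
}}

```text
clock: 26.15
eef_pos: [0.5454, 0.202, 0.1048]
tool_rot: [-0.065, 0.988, -0.139, 0.011]
ft_force: [-0.3, 0.6, -0.2]
grip_width: 0.0357
```

```bash
python3 st.py; python3 bg.py|head -1
```

```text
26.15 F [-0.2  0.6 -0.2] w 0.0357 posB [  0.4  11.7 104.8]
tilt tool rv [ 0.279 -0.002  0.008]
grasp pt r 136.2 (136.7) tilt est 0.319
tangential(up) 0.2 radial out -0.6
26.15 posB [  0.4  11.7 104.8] 0.03565924955050759
```

View pics/w7.png

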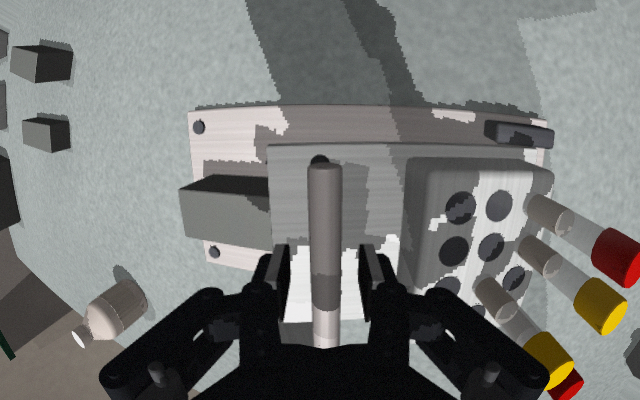

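Call:
{"fn": "play_rows", "kwargs": {
  "plan": [0,0,-10,0,0,0,0,0,-20,0,0,0,0,0,-30,0,0,0,0,0,-40,0,0,0,0,0,-50,0,0,0,0,0,0,0,0,0]
}}

```text
clock: 26.95
eef_pos: [0.5413, 0.2453, 0.2549]
tool_rot: [-0.066, 0.988, -0.136, 0.016]
ft_force: [0.6, 0.5, -0.2]
grip_width: 0.0353
```

```bash
python3 st.py
python3 - <<'E'
from h import *
from workcell import bot
d2=bot.camera("top");pickle.dump(d2,open("top4.pkl","wb"));ds=bot.camera("side");pickle.dump(ds,open("side4.pkl","wb"))
cv2.imwrite("pics/s8.png",cv2.resize(ds["frame"][100:230,230:400],None,fx=4,fy=4))
B=((cloud(d2)-O)@RB.as_matrix())*1000
b=B[(abs(B[...,0])<52)&(B[...,1]>-60)&(B[...,1]<80)&(B[...,2]>50)]
y=120-b[:,1];z=b[:,2]-27
best=[]
for t in np.arange(.25,.55,.005):
    a=y*np.cos(t)+z*np.sin(t);h=-y*np.sin(t)+z*np.cos(t)
    m=((a>86)&(a<155))&(abs(h-14)<4);best.append((int(m.sum()),round(float(t),3),round(float(np.median(h[m])),2)))
print(sorted(best)[-6:])
B=((cloud(ds)-O)@RB.as_matrix())*1000
f=B[(abs(B[...,0])<40)&(B[...,1]>-135)&(B[...,1]<-100)&(B[...,2]>25)&(B[...,2]<55)]
print("front face",np.median(f,0),len(f))
W=cloud(d2)
for c in [(240,455),(290,454)]:
    h=np.nanmedian(W[c[0]-3:c[0]+4,c[1]-3:c[1]+4,2]);print(h)
E
```

```text
26.95 F [ 0.6  0.4 -0.2] w 0.0353 posB [  2.4  55.2 254.9]
tilt tool rv [ 0.275 -0.012  0.008]
grasp pt r 243.7 (136.7) tilt est 0.952
tangential(up) 0.4 radial out -0.4
[(1054, 0.33, 15.47), (1066, 0.355, 12.64), (1100, 0.335, 14.97), (1101, 0.35, 13.23), (1110, 0.345, 13.83), (1117, 0.34, 14.38)]
front face [  -0.51967323 -116.14772095   40.37346805] 166
0.035482931692576436
0.059312833048543956
```

View pics/s8.png

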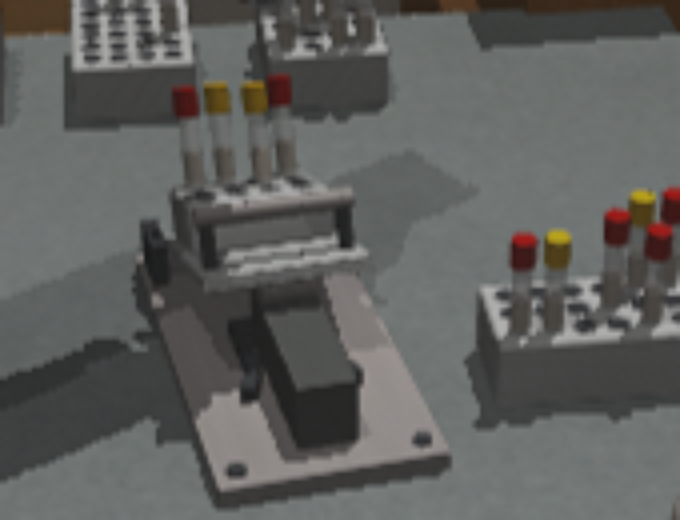

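Run:
```python
from h import *
from workcell import bot
B0=((cloud(load("side3"))-O)@RB.as_matrix())*1000
ds=[load("side4")]+[bot.camera("side") for _ in range(4)]
m=(abs(B0[...,0])<17)&(B0[...,1]>-122)&(B0[...,1]<-108)&(B0[...,2]>25)&(B0[...,2]<52)
print(m.sum(),np.nanmean(B0[m],0),np.nanstd(B0[m],0))
for d in ds:
    B=((cloud(d)-O)@RB.as_matrix())*1000;print(np.nanmean(B[m],0).round(2))
# base front face as ref
r=(abs(B0[...,0])<60)&(B0[...,1]>-146)&(B0[...,1]<-136)&(B0[...,2]>4)&(B0[...,2]<11)
print("base front (expect -140)",np.nanmean(B0[r],0).round(2))
g0=cv2.cvtColor(load("side3")["frame"],6).astype(float);g=cv2.cvtColor(ds[-1]["frame"],6).astype(float)
sl=np.s_[180:216,295:325]
print(cv2.phaseCorrelate(g0[sl],g[sl]))
```

```text
119 [  -0.2739084  -115.83779131   38.19681587] [9.7807872  1.74110007 7.8016339 ]
[  -0.42 -116.4    38.61]
[  -0.26 -115.78   38.15]
[  -0.23 -115.66   38.07]
[  -0.16 -115.68   38.16]
[  -0.13 -115.78   38.26]
base front (expect -140) [   0.79 -141.      7.47]
((0.09462034474281467, 0.01417242312940914), 0.8417414184521715)
```

Run:
```python
from workcell import bot
print(bot.job_done(), bot.get_obs()["clock"])
```

```text
the job is handed in; nothing more can be done
the job is handed in; nothing more can be done
```

The table is set at about 20 degrees on the 48 mm spacer, and the job was handed in about 27 s into the 61 s allowed. `job_done` gives no verdict.

- **Raising:** I gripped the bar and raised the plate along its arc. The top camera put it at about 0.49 rad.
- **Spacer:** I picked up the middle spacer and slid it between the rails to the stop. The push force rose to about 10 N with no further movement. I then let go.
- **Pressing:** I lowered the plate along its arc until the roller met the spacer at about 0.35 rad. I pressed with about 23 N at the bar, roughly 19 N on the spacer after allowing for hinge drag. I eased off a little, let go and backed away.

**Last checks:**
- **Tilt:** the top camera gave about 0.34 to 0.345 rad against the 0.350 target, which is inside the 0.335 to 0.365 limits. The arm gave 0.35 rad while it was pressing.
- **Spacer position:** it had not moved between release and the end. One reading of its outer end, 116.1 to 116.4 mm from the base origin, disagreed slightly. Repeats gave about 115.7 mm, against 115 mm expected; the base's own front edge read 1 mm too far out in the same view, so I took the spacer as home.
- **Contact:** the roller's contact after letting go could not be measured directly. I relied on the stiff hinge holding it.
- **Bystanders:** I never touched the other spacers, the bottle or the loose rack. I only spot-checked the two spacers at the end, by height at their original spots.

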